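# Unload the test fixture and lower its guard

### The job

Take the flush aluminium plate out of the test fixture - press down its end nearest the guard's hinge so that the other end tips up and can be gripped - and lay it flat in the open parts tray without dropping it. Then close the hinged guard by its bar, gently: its stop screws are set to a different height each time, so bring it right down until you feel it rest on them before letting go, never letting it fall shut. Leave the other things on the bench where they are.

Things in the scene. Friction and masses are not known exactly. Their poses are not given: they have to be found in the camera images.
- fixture: Test fixture fixed to the bench: a flat-topped dark grey metal block 36 mm high with a pocket in its top. Origin: on the bench under the pocket; block spans x -65..+107 mm, y -95..+95 mm; +x points to the guard's hinge (far side), z up. At the +x corners (x 85..127, y +-84 mm) hinge cheeks and back-stop strips rise to 95 mm; stop screws at x -46, y +-84 mm, tops 42..56 mm above the bench.
- pocket (a point): Middle of the pocket, level with the block top; axes as the fixture. Open pocket x -33.5..+36, y -26.8..+26.8 mm; gaps round the plate are too narrow for fingers. Its floor, 12 mm down, ends at x +1.2; beyond, it is hollowed to 26.5 mm down. Pressing the plate at x +22 (10 mm down, almost no force till it bottoms) tips it 27 deg; it stays so, its -x end above the block, sides free to grip.
- plate_center (a point): Centre (half-way up) of the loose bare aluminium plate, 64 mm along its x, 50 mm along its y, 12 mm thick (z), about 0.1 kg. At the start it lies flush in the pocket with its axes along the fixture's.
- guard (a joint): Hinge angle of the guard, rad: 0 = level, 1.57 = upright, 1.85 = on its open stop; starts at 1.6 to 1.8. Shut, it rests on two stop screws under its front edge, set anew for each job: anywhere from -0.06 to +0.045, so feel for it. About 0.5 kg; hardly moves by itself near upright; lightly damped, but from lower down it falls too hard if let go over about 2 mm (at the bar) above the stop.
- guard_handle (a point): Middle of the guard's pull bar: round steel, 10 mm thick, 110 mm long, parallel to the hinge (fixture y), 188 mm from the hinge line, on two arms at its ends; finger gap of 33 mm between bar and guard edge. The guard: grey frame 188 mm wide, 8 mm thick, reaching 150 mm from the hinge, clear pane. With the guard level the bar is 54 mm above the bench at fixture x -93 mm.
- guard_hinge (a point): Middle of the guard's hinge line, fixed on the fixture at its x +95 mm, 54 mm above the bench; the hinge line runs along fixture y.
- tray: Open grey parts tray fixed to the bench, left or right of the fixture, 160 x 160 mm outside, 28 mm high, walls 4 mm, floor about 4 mm thick. Origin at the centre of its underside.
- meter_center (a point): Centre of a loose grey bench meter, 150 x 85 x 36 mm, on the side opposite the tray. Leave alone.
- transformer_center (a point): Centre of a loose small transformer, about 74 x 66 x 56 mm. Leave alone.
- capacitor_center (a point): Centre of a loose upright can capacitor, 45 mm across, 70 mm high. Leave alone.
There are look-alikes about, which are no part of the job. Of the things shaped like the part that bears plate_center, the aluminium one is meant.

How it is judged (in metres and radians):
On the way, in this order (a step that is already met when the one before it is completed fails the run):
1. the plate is lifted clear of the fixture while the guard is open (height (world z) of plate_center above 0.055 m and value of joint guard above 0.9 rad), for 0.1 s.
2. the plate lies flat and released in the tray, guard still open (x of plate_center in the frame of tray between -0.06 and 0.06 m and y of plate_center in the frame of tray between -0.06 and 0.06 m and z of plate_center in the frame of tray below 0.0135 m and (angle between plate_center's own z axis and vertical below 0.08 rad or angle between plate_center's own z axis and vertical above 3.06 rad) and contact force between the fingers and plate below 0.05 N and value of joint guard above 0.9 rad), for 0.2 s.
At the end, for the whole second after the job is handed in: The plate lies released, flat (within 0.08 rad) and at rest on the tray's floor, its centre within 60 mm of the tray's centre along each side, and the guard rests shut on its stop (below 0.06 rad, wherever the stop is set), still (x of plate_center in the frame of tray between -0.06 and 0.06 m and y of plate_center in the frame of tray between -0.06 and 0.06 m and z of plate_center in the frame of tray below 0.0135 m and (angle between plate_center's own z axis and vertical below 0.08 rad or angle between plate_center's own z axis and vertical above 3.06 rad) and contact force between the fingers and plate below 0.05 N and value of joint guard below 0.06 rad and velocity of joint guard between -0.05 and 0.05 rad/s and linear speed of plate below 0.02 m/s); the robot touches nothing.
It fails at once if the guard comes down on its stop too hard (faster than 1.2 rad/s below 0.2 rad) (value of joint guard below 0.2 rad and velocity of joint guard below -1.2 rad/s).
It fails at once if the plate is dropped or thrown (over 0.8 m/s out of the fingers) (linear speed of plate above 0.8 m/s and contact force between the fingers and plate below 0.05 N).
It fails at once if the meter is moved more than 25 mm (distance of meter_center from where it was at the start of the episode above 0.025 m).
It fails at once if the transformer is moved more than 25 mm (distance of transformer_center from where it was at the start of the episode above 0.025 m).
It fails at once if the capacitor is moved more than 25 mm (distance of capacitor_center from where it was at the start of the episode above 0.025 m).
It also fails if it takes over 72 s, if anything falls off the work surface, if the arm or the gripper's body presses on something with over 40 N, if the wrist force passes 120 N, or if a joint passes its speed limit or range.

### The arm

A 6-joint arm with a two-finger parallel gripper is mounted at the origin on the work surface. World frame = base frame: x ahead of the robot, y to its left, z up, the work surface at z = 0. Lengths are in mm, angles in degrees, forces in N, time in s.
With the tool pointing down it reaches from about 275 to 750 mm from the base axis. Payload 10.2 kg.
Tool frame: the origin (TCP) lies between the finger pads; the fingertips stand 25 mm ahead of it and the grasp point (between the pads) lies 6 mm ahead of it; z points along the fingers, y is the direction in which the jaws open and shut (so a half turn about z gives the same grasp; the last joint's range is limited). The gripper opens to 88 mm and grips with 3 to 60 N. Pads are 18 mm wide; open, the fingers measure 123 mm over their backs; the gripper's body (75 mm by 187 mm) begins 45 mm behind the grasp point.
Start: joints at [-83.789, 17.928, 85.812, -0, 76.261, -12.8], TCP at [171.004, -496.376, 238.62] pointing down, gripper open.
Joint ranges: [-168.41, 168.41], [-55.51, 124.54], [10.69, 146.95], [-70.63, 250.63], [1, 178], [-165.06, 165.06]. Speed limits (degrees/s): [136.94, 136.94, 172.46, 180, 180, 180].

### API

Orientations are given as a 3x3 rotation matrix whose columns are the frame's x, y, z axes.
In Python, from station import movep, move_linear, move_joints, gripper_to, pause, solve_ik, capture, PlanningError, job_done, current_t, current_joints, current_qvel, current_joint_torque, current_tcp_pos, current_orientation, current_force, current_torque, current_gripper_width gives the robot as it stands. Calls block until the motion is done:
- movep(position, orientation): joint-space move of the TCP to a pose.
- move_linear(position, orientation=None, max_speed=150, stop_force=None): straight line of the TCP; orientation=None keeps the orientation; max_speed is the mean speed in mm/s. With stop_force (N) it stops when the force on the tool has changed by that much, and returns True; else False.
- move_joints(angles): joint-space move.
- gripper_to(opening, force=None): opening from 0.0 (shut) to 1.0 (fully open); force is the grip in N (None keeps the last); returns when the fingers have stopped.
- pause(seconds).
- solve_ik(position, orientation): joint angles nearest the present ones, or None.
- capture(name): name is "side" or "top" or "wrist"; returns a dict with "image" (400x640x3 uint8, red, green, blue), "depth" (400x640 float32, mm along the optical axis (not along the pixel's ray), 0 where there is no reading), "fovy" (degrees; the focal length in pixels is half the picture's height over the tangent of half this angle, whatever the lens; pixels are square), "cx", "cy" (the principal point, pixels), "dist" ([k1, k2, p1, p2, k3] as OpenCV has them; the pictures are not rectified), "extrinsics" (4x4, takes a point from camera to world coordinates). Camera axes: x right, y up, looking along -z (the intrinsics and any distortion apply to the point x, -y, -z); pixel columns grow to the right and rows downward; lengths in mm; the calibration is good to about 2 mm. A picture is of the moment at which its call begins.
A pose or a line that the arm cannot do raises PlanningError and nothing moves.
- job_done(): hands the job in, once; it reports no verdict.
Readings, each from a call of its own:
- current_t(): time.
- current_joints(): joint angles.
- current_qvel(): joint speeds.
- current_joint_torque(): joint torques, N m.
- current_tcp_pos(): TCP position.
- current_orientation(): TCP orientation.
- current_force(): force on the tool from outside, world axes, zero at the start.
- current_torque(): the same for the moment, N m.
- current_gripper_width(): opening from 0.0 (shut) to 1.0 (fully open).
Only numpy, scipy, OpenCV 4.12 (cv2) and the standard library are available. Lean on these libraries where they do the work, as an engineer would, in place of code of your own. Each camera call takes 0.05 s, during which the arm holds its last target.

## Working session

There is one attempt and no reset: what is moved stays moved. The work goes in short steps, each a Python script; the robot and the scene stay as the last script left them, time stands still between calls to the robot, and variables do not carry over. Pictures are saved under pics/ and viewed, and the job is handed in when it is done.

```bash
ls; mkdir -p pics; python3 - <<'E'
from station import *
import cv2, numpy as np, pickle
for n in ["top","side","wrist"]:
    c=capture(n); pickle.dump(c,open(f"pics/{n}0.pkl","wb"))
    cv2.imwrite(f"pics/{n}0.png",c["image"][:,:,::-1])
    print(n,c["fovy"],c["cx"],c["cy"],c["dist"]); print(np.round(c["extrinsics"],3))
print(current_t(),np.round(current_orientation(),3),current_force())
E
```

```text
pics
top 55.693900167550986 313.44756974859774 199.73206852237166 [0.02607587 0.         0.         0.         0.        ]
[[-2.400000e-02  9.960000e-01 -9.200000e-02  4.610000e+02]
 [-1.000000e+00 -2.400000e-02  2.000000e-03 -1.669500e+01]
 [-0.000000e+00  9.200000e-02  9.960000e-01  1.109517e+03]
 [ 0.000000e+00  0.000000e+00  0.000000e+00  1.000000e+00]]
side 43.27506450888772 327.7562104840251 208.3231451276284 [0.02713191 0.         0.         0.         0.        ]
[[-8.93000e-01  2.58000e-01 -3.69000e-01  9.33470e+01]
 [-4.50000e-01 -5.40000e-01  7.12000e-01  8.82557e+02]
 [-1.50000e-02  8.01000e-01  5.98000e-01  8.18921e+02]
 [ 0.00000e+00  0.00000e+00  0.00000e+00  1.00000e+00]]
wrist 71.18436855749069 318.6253567902099 197.55689361453813 [-0.01154549  0.          0.          0.          0.        ]
[[ 3.26000e-01  9.04000e-01  2.77000e-01  2.42696e+02]
 [-9.45000e-01  3.12000e-01  9.40000e-02 -4.71421e+02]
 [-1.00000e-03 -2.93000e-01  9.56000e-01  3.84195e+02]
 [ 0.00000e+00  0.00000e+00  0.00000e+00  1.00000e+00]]
0.15 [[ 0.945  0.326 -0.   ]
 [ 0.326 -0.945  0.001]
 [ 0.    -0.001 -1.   ]] [0.07267408 1.0215414  0.65684105]
```

View pics/top0.png

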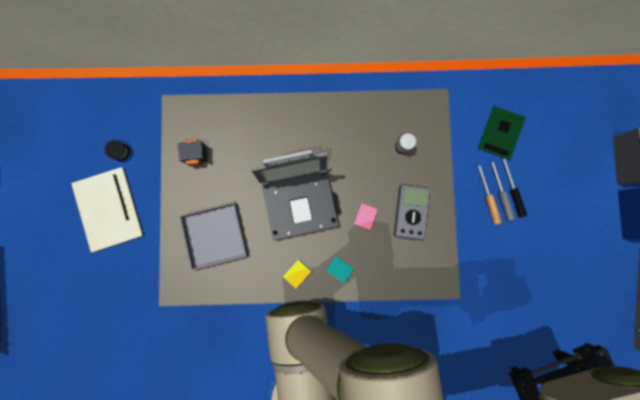

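View pics/side0.png

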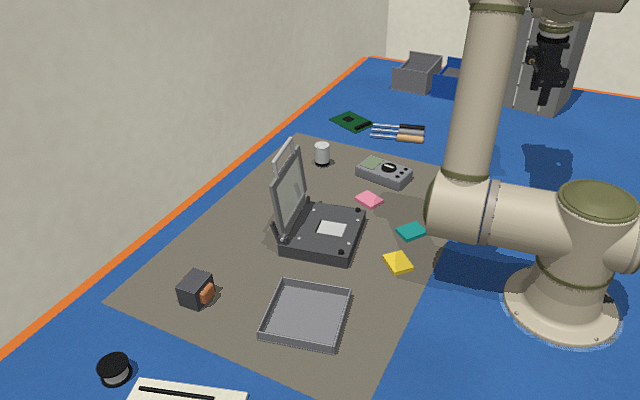

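View pics/wrist0.png

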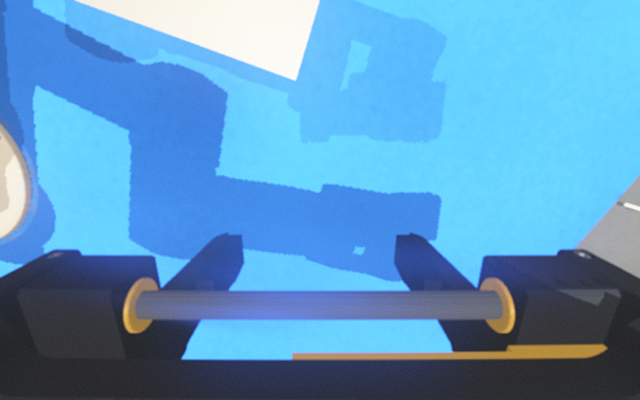

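The top view shows the fixture around (300,205) with the plate near (301,210). The tray is at (214,236), the guard is open near (290,168), and the meter is on the right at (412,212). I'll enlarge it next.

```bash
python3 - <<'E'
import cv2
a=cv2.imread("pics/top0.png"); cv2.imwrite("pics/top0c.png",cv2.resize(a[140:250,240:350],None,fx=5.4,fy=5.4,interpolation=cv2.INTER_CUBIC))
cv2.imwrite("pics/top0t.png",cv2.resize(a[190:280,170:260],None,fx=6,fy=6,interpolation=cv2.INTER_CUBIC))
a=cv2.imread("pics/side0.png"); cv2.imwrite("pics/side0c.png",cv2.resize(a[130:270,250:380],None,fx=4.2,fy=4.2,interpolation=cv2.INTER_CUBIC))
E
```

```text
(no output)
```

View pics/top0c.png

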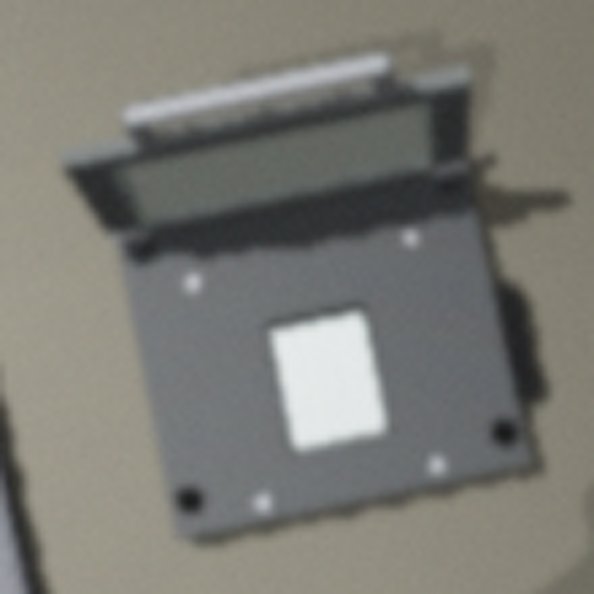

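View pics/top0t.png

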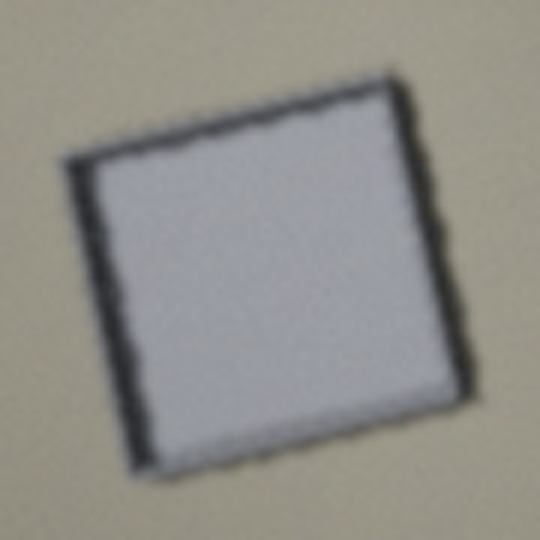

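View pics/side0c.png

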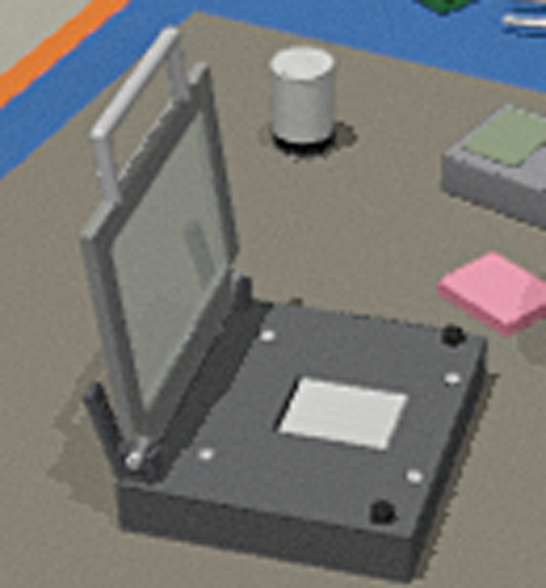

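The crops show the plate corners at about (270,327), (362,311), (387,432) and (297,450), and the stop screws at (190,500) and (505,432). The tray rim corners are at (65,160), (392,75), (478,402) and (135,475).

```bash
cat > h.py <<'E'
import numpy as np, cv2, pickle
def K(c):
    f=200/np.tan(np.radians(c["fovy"]/2)); return np.array([[f,0,c["cx"]],[0,f,c["cy"]],[0,0,1]])
def ray(c,uv):
    p=cv2.undistortPoints(np.array(uv,float).reshape(-1,1,2),K(c),np.array(c["dist"]))[:,0]
    d=np.c_[p[:,0],-p[:,1],-np.ones(len(p))]
    E=c["extrinsics"]; return E[:3,3],d@E[:3,:3].T
def onz(c,uv,z):
    o,d=ray(c,uv); s=(z-o[2])/d[:,2]; return o+d*s[:,None]
def proj(c,P):
    E=np.linalg.inv(c["extrinsics"]); q=np.atleast_2d(P)@E[:3,:3].T+E[:3,3]
    q=q*[1,-1,-1]
    return cv2.projectPoints(q,np.zeros(3),np.zeros(3),K(c),np.array(c["dist"]))[0][:,0]
def crop(uv,x0,y0,s): return (np.array(uv,float)+.5)/s-.5+[x0,y0]
E
python3 - <<'E'
from h import *
c=pickle.load(open("pics/top0.pkl","rb"))
P=onz(c,crop([(270,327),(362,311),(387,432),(297,450)],240,140,5.4),36)[:,:2]
print(P.round(1),P.mean(0)); 
x=(P[0]+P[1]-P[2]-P[3])/2; print(np.linalg.norm(x),np.degrees(np.arctan2(x[1],x[0])))
s=onz(c,crop([(190,500),(505,432)],240,140,5.4),49)[:,:2]; d=s[0]-s[1]; print(s,np.linalg.norm(d),np.degrees(np.arctan2(-d[0],d[1])))
T=onz(c,crop([(65,160),(392,75),(478,402),(135,475)],170,190,6),28)[:,:2]
print(T,T.mean(0)); x=(T[0]+T[1]-T[2]-T[3])/2; print(np.linalg.norm(x),np.degrees(np.arctan2(x[1],x[0])))
E
```

```text
[[ 5.602e+02  4.890e+01]
 [ 5.675e+02  2.000e-01]
 [ 5.034e+02 -1.150e+01]
 [ 4.951e+02  3.590e+01]] [531.52320212  18.40259519]
65.76064967772116 10.812019342217551
[[470.21944334  91.04250099]
 [501.39873204 -72.67616552]] 166.6611826676901 10.782535268606244
[[522.30777935 360.88688172]
 [559.08919657 205.97778584]
 [403.51215263 166.20493171]
 [373.80867043 326.79055165]] [464.67944975 264.96503773]
156.46002933314114 13.65435464736656
```

Plate and screws agree: the pocket is at about (531,18) with a fixture yaw of about 10.8°. The camera side of the tool has to face away from the guard. Next is a closer look with the wrist camera.

```bash
cat >> h.py <<'E'
def Rdown(yaw):  # tool x at heading yaw deg, z down
    a=np.radians(yaw); x=np.array([np.cos(a),np.sin(a),0]); z=np.array([0,0,-1.]); return np.c_[x,np.cross(z,x),z]
E
python3 - <<'E'
from station import *
from h import *
R=Rdown(190.8)
t0=current_t()
movep([430,-150,300],R); print(current_t()-t0)
movep([505,12,240],R); print(current_t()-t0, current_joints(), current_force())
c=capture("wrist"); pickle.dump(c,open("pics/w1.pkl","wb")); cv2.imwrite("pics/w1.png",c["image"][:,:,::-1])
print(c["extrinsics"].round(3))
# overlay expected
E
```

```text
1.8417000000000001
2.6167000000000002 [-1.20517718e+01  1.53294928e+01  8.90090660e+01 -2.48980256e-02
  7.56316336e+01 -1.12807378e+02] [ 0.26241616 -0.53635698  0.35218616]
[[-1.87000e-01 -9.39000e-01 -2.90000e-01  4.30159e+02]
 [ 9.82000e-01 -1.79000e-01 -5.50000e-02 -2.99400e+00]
 [-1.00000e-03 -2.95000e-01  9.56000e-01  3.86394e+02]
 [ 0.00000e+00  0.00000e+00  0.00000e+00  1.00000e+00]]
```

View pics/w1.png

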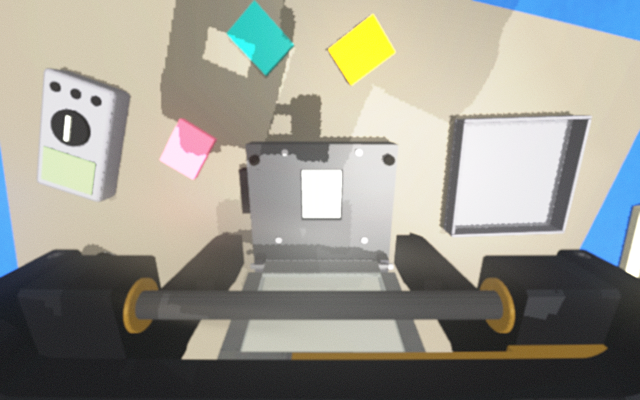

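The wrist view shows the plate at (302..342, 169..219), the screws at (254,159) and (388,159), and the tray at (450..585, 117..234).

```bash
python3 - <<'E'
import cv2
a=cv2.imread("pics/w1.png"); cv2.imwrite("pics/w1c.png",cv2.resize(a[135:275,235:405],None,fx=4.5,fy=4.5,interpolation=cv2.INTER_CUBIC))
cv2.imwrite("pics/w1t.png",cv2.resize(a[105:245,440:600],None,fx=4.2,fy=4.2,interpolation=cv2.INTER_CUBIC))
E
```

```text
(no output)
```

View pics/w1c.png

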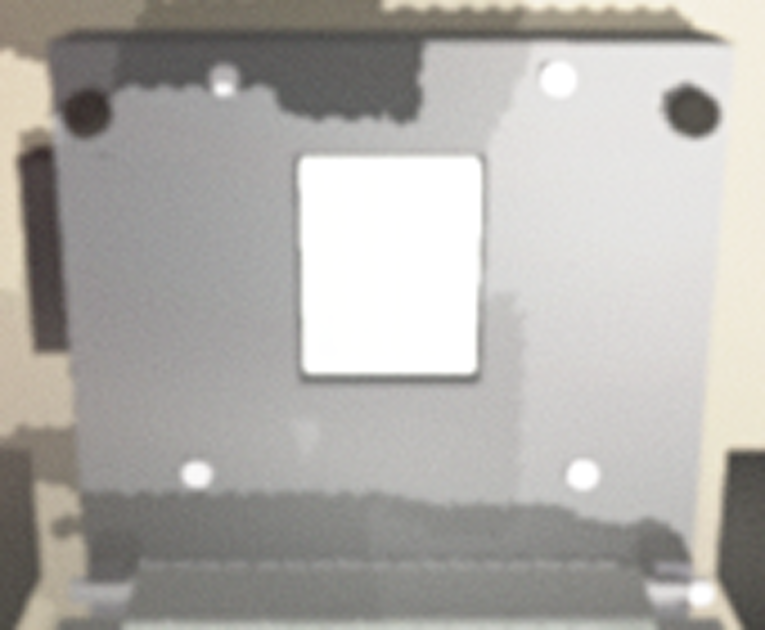

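View pics/w1t.png

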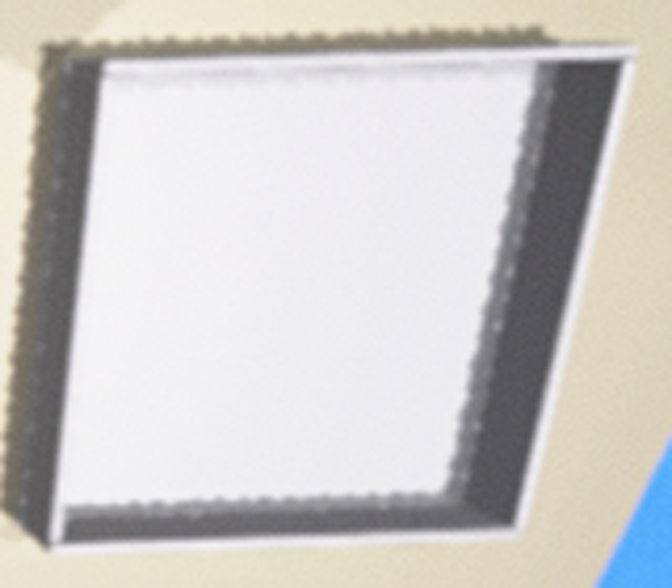

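```bash
python3 - <<'E'
from h import *
c=pickle.load(open("pics/w1.pkl","rb"))
def rect(P,n):
    x=(P[2]+P[3]-P[0]-P[1])/2; y=(P[1]+P[2]-P[0]-P[3])/2
    print(n,P.mean(0).round(1),"len",np.linalg.norm(x).round(1),np.linalg.norm(y).round(1),"yaw",np.degrees(np.arctan2(x[1],x[0])).round(2),np.degrees(np.arctan2(-y[0],y[1])).round(2))
f=lambda uv,z,b=(235,135,4.5): onz(c,crop(uv,*b),z)[:,:2]
rect(f([(299,155),(482,155),(478,376),(302,376)],36),"plate")
rect(f([(297,152),(485,152),(481,381),(300,381)],36),"pocket(centre at fx 1.25)")
b=f([(52,38),(733,38)],36); d=b[1]-b[0]; print("front edge",b,np.linalg.norm(d),np.degrees(np.arctan2(-d[0],d[1])), b.mean(0))
for z in (42,49,56):
    b=f([(88,113),(692,110)],z); d=b[1]-b[0]; print("screws",z,np.linalg.norm(d),np.degrees(np.arctan2(-d[0],d[1])), b.mean(0))
rect(f([(65,58),(636,45),(518,535),(50,545)],28,(440,105,4.2)),"tray")
E
```

```text
plate [531.3  19.6] len 66.9 52.1 yaw 10.8 10.77
pocket(centre at fx 1.25) [531.7  19.9] len 69.4 53.6 yaw 10.81 10.77
front edge [[483.72203763 -84.40558997]
 [448.69549937  99.83647476]] 187.54198675382244 10.764133745156435 [466.2087685    7.71544239]
screws 42 166.25600578431118 11.05049464856797 [485.358161    10.62532146]
screws 49 162.8767644186862 11.050494648567971 [484.23621097  10.34850526]
screws 56 159.49752305306123 11.050494648567973 [483.11426093  10.07168906]
tray [464.6 267.6] len 157.6 163.8 yaw 14.87 12.13
```

The pocket fit is good: 69.4 x 53.6 mm measured against 69.5 x 53.6 nominal. Pocket middle is about (530.5,19.3), yaw 10.8°. Next I triangulate the bar from the top and side crops, with its ends at (125,118)-(390,65) and (98,132)-(172,35).

```bash
cat >> h.py <<'E'
PX=np.array([530.5,19.4,0.]); YAW=10.8
FR=np.array([[np.cos(np.radians(YAW)),-np.sin(np.radians(YAW)),0],[np.sin(np.radians(YAW)),np.cos(np.radians(YAW)),0],[0,0,1]])
def F(x,y,z): return PX+FR@np.array([x,y,z],float)
def toF(p): return FR.T@(np.array(p,float)-PX)
def bar(th,r=188): return 95-r*np.cos(th),0,54+r*np.sin(th)
E
python3 - <<'E'
from h import *
t=pickle.load(open("pics/top0.pkl","rb"));s=pickle.load(open("pics/side0.pkl","rb"))
def tri(a,b):
    o1,d1=ray(t,[a]);o2,d2=ray(s,[b]); d1=d1[0];d2=d2[0]
    k=np.linalg.lstsq(np.c_[d1,-d2],o2-o1,rcond=None)[0]; p,q=o1+k[0]*d1,o2+k[1]*d2
    return (p+q)/2,np.linalg.norm(p-q)
for a,b in [((125,118),(98,132)),((390,65),(172,35)),((257.5,91.5),(135,83.5))]:
    p,e=tri(crop([a],240,140,5.4)[0],crop([b],250,130,4.2)[0]); f=toF(p); print(p.round(1),f.round(1),e.round(1),np.arctan2(f[2]-54,95-f[0]),np.hypot(f[2]-54,95-f[0]))
for th in (1.6,1.7,1.8):
    print(th,proj(t,[F(bar(th)[0],y,bar(th)[2]) for y in(55,-55)]).round(1).tolist(),proj(s,[F(bar(th)[0],y,bar(th)[2]) for y in(55,-55)]).round(1).tolist())
print(crop([(125,118),(390,65)],240,140,5.4),crop([(98,132),(172,35)],250,130,4.2))
E
```

```text
[632.6  96.8 244.6] [114.8  56.9 244.6] 0.6 1.6741858436590142 191.64714371841768
[654.3 -17.2 239.7] [114.7 -59.2 239.7] 1.2 1.6767092449619698 186.78370760084312
[643.9  40.2 241. ] [115.3  -0.8 241. ] 1.4 1.6788686276058105 188.13681116006268
1.6 [[264.8, 167.3], [311.2, 157.5]] [[279.6, 162.6], [295.9, 138.7]]
1.7 [[263.3, 159.7], [309.6, 149.9]] [[271.7, 162.0], [288.4, 138.3]]
1.8 [[261.9, 152.3], [307.9, 142.6]] [[263.9, 162.2], [281.1, 138.6]]
[[262.74074074 161.44444444]
 [311.81481481 151.62962963]] [[272.95238095 161.04761905]
 [290.57142857 137.95238095]]
```

The guard is at about 1.677 rad and the bar radius comes out at 188.1 mm, so the frames agree well. Now I press the plate.

```bash
python3 - <<'E'
from station import *
from h import *
R=Rdown(180+YAW); t0=current_t()
gripper_to(0.0,20); print(current_gripper_width())
movep(F(23,0,25+60),R)
move_linear(F(23,0,25+40),max_speed=80); print(current_force())
r=move_linear(F(23,0,25+22),max_speed=25,stop_force=8); p=toF(current_tcp_pos()); print(r,p.round(2),"tip",p[2]-25,current_force(),current_t()-t0)
E
```

```text
0.003414030926485278
[ 0.12850827  0.45292313 -0.02116498]
False [ 2.310e+01 -1.000e-02  4.712e+01] tip 22.12429096183088 [ 0.67523542 -0.62033977  0.16101476] 3.2583
```

```bash
python3 - <<'E'
from station import *
from h import *
for n in ["side","top"]:
    c=capture(n); a=c["image"][:,:,::-1]; a=a[130:270,250:380] if n=="side" else a[140:250,240:350]
    cv2.imwrite(f"pics/{n}2c.png",cv2.resize(a,None,fx=4.2,fy=4.2,interpolation=cv2.INTER_CUBIC))
c=capture("wrist"); cv2.imwrite("pics/w2.png",c["image"][:,:,::-1]); print(current_force())
E
```

```text
[-0.12886105 -0.76017472 -0.51463345]
```

View pics/side2c.png

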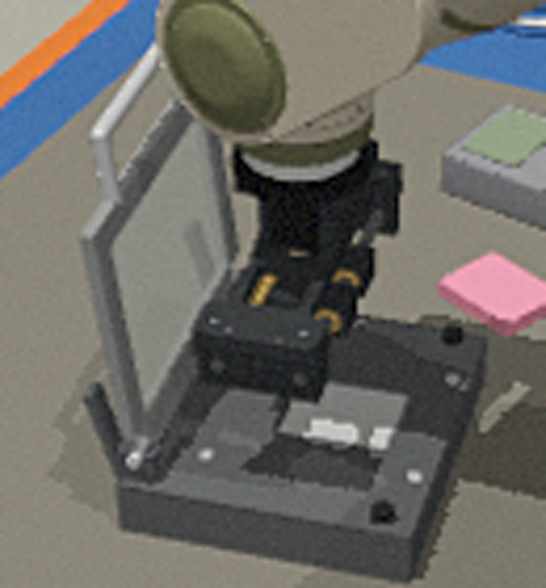

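View pics/w2.png

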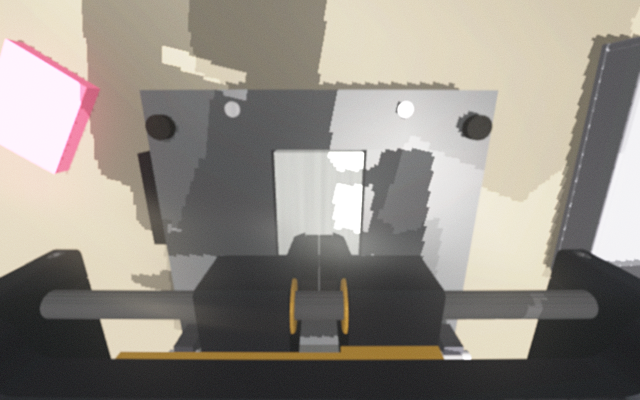

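```bash
python3 - <<'E'
from station import *
from h import *
c=capture("wrist"); pickle.dump(c,open("pics/w2.pkl","wb"))
print("flat",proj(c,[F(-32,-25,36),F(-32,25,36)]).round(1).tolist())
print("pocket",proj(c,[F(-33.5,-26.8,36),F(-33.5,26.8,36)]).round(1).tolist())
print("tip27 top",proj(c,[F(-23,-25,49.8),F(-23,25,49.8)]).round(1).tolist(),"bot",proj(c,[F(-28.4,-25,39),F(-28.4,25,39)]).round(1).tolist())
print("fingertip centre",proj(c,[F(23,0,22),F(14,-17,22),F(14,17,22)]).round(1).tolist(), current_force(), current_tcp_pos(), current_orientation().round(3).tolist())
d=c["depth"]; print(d[150:260:10,320].round(0), d[150:260:10,350].round(0))
o,dd=ray(c,[(320,v) for v in range(140,260,10)]); dep=np.array([d[v,320] for v in range(140,260,10)])
print(np.array([toF(o+dd[i]*dep[i]) for i in range(len(dep))]).round(1).tolist())
E
python3 -c "
import cv2
a=cv2.imread('pics/w2.png');cv2.imwrite('pics/w2c.png',cv2.resize(a[135:275,235:405],None,fx=4.5,fy=4.5,interpolation=cv2.INTER_CUBIC))"
```

```text
flat [[273.7, 150.8], [363.0, 150.8]]
pocket [[270.4, 148.1], [366.3, 148.1]]
tip27 top [[270.5, 171.7], [366.2, 171.7]] bot [[273.2, 158.1], [363.5, 158.1]]
fingertip centre [[318.4, 231.0], [292.5, 218.4], [344.3, 218.4]] [ 0.28112961 -0.79564555  0.14018917] [553.15755763  23.67539813  47.12822231] [[-0.982, -0.187, 0.0], [-0.187, 0.982, -0.0], [-0.0, -0.0, -1.0]]
[164. 158. 159. 162. 163. 164. 167. 169. 170. 151. 141.] [165. 159. 159. 162. 165. 164. 166. 168. 171. 174. 175.]
[[-38.0, 0.9, 36.2], [-31.4, 1.0, 28.1], [-26.9, 0.9, 36.3], [-21.1, 0.9, 36.1], [-15.0, 0.9, 35.2], [-9.3, 1.0, 36.2], [-3.5, 1.0, 37.1], [3.1, 1.0, 36.1], [9.6, 1.0, 35.9], [16.0, 1.0, 36.3], [13.5, 0.9, 55.3], [13.8, 0.8, 66.1]]
```

View pics/w2c.png

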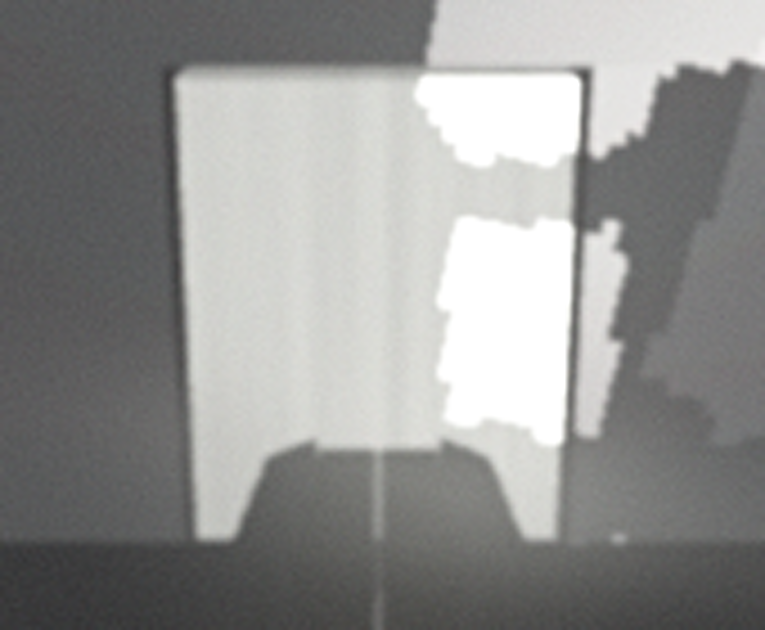

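The plate is still flat, with its surface at z≈36 and its near edge at row 150. The closed fingertips end at about row 234. I'll check where the tips really are with finer depth readings.

```bash
python3 - <<'E'
from h import *
c=pickle.load(open("pics/w2.pkl","rb")); d=c["depth"]
for u in (319,312,330):
  rows=range(224,262,2)
  o,dd=ray(c,[(u,v) for v in rows])
  print(u,[(v,)+tuple(toF(o+dd[i]*d[v,u]).round(0)) for i,v in enumerate(rows)])
E
```

```text
319 [(224, np.float64(12.0), np.float64(0.0), np.float64(36.0)), (226, np.float64(13.0), np.float64(0.0), np.float64(37.0)), (228, np.float64(15.0), np.float64(0.0), np.float64(36.0)), (230, np.float64(16.0), np.float64(0.0), np.float64(36.0)), (232, np.float64(17.0), np.float64(0.0), np.float64(36.0)), (234, np.float64(19.0), np.float64(0.0), np.float64(36.0)), (236, np.float64(14.0), np.float64(0.0), np.float64(49.0)), (238, np.float64(14.0), np.float64(0.0), np.float64(52.0)), (240, np.float64(14.0), np.float64(0.0), np.float64(54.0)), (242, np.float64(14.0), np.float64(0.0), np.float64(57.0)), (244, np.float64(14.0), np.float64(0.0), np.float64(59.0)), (246, np.float64(14.0), np.float64(0.0), np.float64(61.0)), (248, np.float64(14.0), np.float64(0.0), np.float64(64.0)), (250, np.float64(14.0), np.float64(0.0), np.float64(65.0)), (252, np.float64(15.0), np.float64(0.0), np.float64(66.0)), (254, np.float64(16.0), np.float64(0.0), np.float64(67.0)), (256, np.float64(17.0), np.float64(0.0), np.float64(67.0)), (258, np.float64(18.0), np.float64(0.0), np.float64(67.0)), (260, np.float6
[... 1654 characters left out ...]
.0), np.float64(6.0), np.float64(52.0)), (240, np.float64(14.0), np.float64(6.0), np.float64(55.0)), (242, np.float64(14.0), np.float64(6.0), np.float64(57.0)), (244, np.float64(14.0), np.float64(6.0), np.float64(59.0)), (246, np.float64(14.0), np.float64(6.0), np.float64(62.0)), (248, np.float64(14.0), np.float64(6.0), np.float64(64.0)), (250, np.float64(14.0), np.float64(6.0), np.float64(66.0)), (252, np.float64(14.0), np.float64(6.0), np.float64(68.0)), (254, np.float64(14.0), np.float64(6.0), np.float64(71.0)), (256, np.float64(14.0), np.float64(6.0), np.float64(72.0)), (258, np.float64(14.0), np.float64(6.0), np.float64(74.0)), (260, np.float64(14.0), np.float64(6.0), np.float64(76.0))]
```

The visible fingertips are only about level with the TCP, at z≈48, and have not reached the plate. The published 25 mm offset doesn't hold, at least with the jaws closed. I'll keep descending in small steps with force stops.

```bash
python3 - <<'E'
from station import *
from h import *
for z in (42,39,36,33,31):
    r=move_linear(F(23,0,z),max_speed=25,stop_force=5)
    c=capture("wrist"); d=c["depth"]
    o,dd=ray(c,[(300,v) for v in (155,165,175,190,205)]); P=[toF(o+dd[i]*d[v,300]) for i,v in enumerate((155,165,175,190,205))]
    print(z,r,current_tcp_pos()[2].round(1),current_force().round(1),[(round(p[0]),round(p[2],1)) for p in P])
    if r: break
cv2.imwrite("pics/w3.png",c["image"][:,:,::-1]); print(current_t())
E
```

```text
42 False 41.9 [0.  0.2 0. ] [(-31, np.float64(35.8)), (-25, np.float64(36.1)), (-20, np.float64(36.7)), (-11, np.float64(36.4)), (-2, np.float64(35.2))]
39 False 38.9 [ 0.2 -0.3 -0.8] [(-31, np.float64(35.5)), (-26, np.float64(35.0)), (-20, np.float64(35.6)), (-12, np.float64(36.7)), (-3, np.float64(36.1))]
36 False 35.9 [ 0.6  0.2 -0.1] [(-30, np.float64(23.5)), (-27, np.float64(40.8)), (-23, np.float64(45.9)), (-16, np.float64(47.1)), (-6, np.float64(42.6))]
33 False 32.9 [ 0.4  0.2 -0.3] [(-30, np.float64(24.0)), (-25, np.float64(25.4)), (-24, np.float64(46.1)), (-16, np.float64(46.5)), (-7, np.float64(42.3))]
31 False 31.2 [0.6 0.5 2.3] [(-30, np.float64(23.6)), (-25, np.float64(24.5)), (-24, np.float64(46.4)), (-17, np.float64(46.6)), (-7, np.float64(41.7))]
7.925
```

View pics/w3.png

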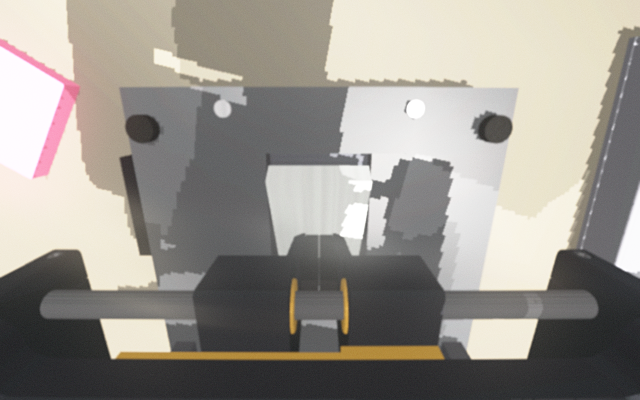

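The plate tipped: its -x end top is now at about 46 mm, and force starts to rise at TCP z≈31. I'll retract, open the jaws, and check the plate and the fingertip height.

```bash
python3 - <<'E'
from station import *
from h import *
move_linear(F(23,0,29),max_speed=20,stop_force=5); print(current_tcp_pos()[2],current_force())
move_linear(F(23,0,110),max_speed=120)
gripper_to(1.0,20)
move_linear(F(-14,0,110),max_speed=120)
R=current_orientation(); T=current_tcp_pos()
c=capture("wrist"); cv2.imwrite("pics/w4.png",c["image"][:,:,::-1]); pickle.dump(c,open("pics/w4.pkl","wb"))
s=capture("side"); cv2.imwrite("pics/side4c.png",cv2.resize(s["image"][130:270,250:380,::-1],None,fx=4.2,fy=4.2,interpolation=cv2.INTER_CUBIC))
d=c["depth"]
for u in (225,235,240,398,405,412):
    rows=[v for v in range(225,275,3)]; o,dd=ray(c,[(u,v) for v in rows])
    print(u,[tuple((R.T@(o+dd[i]*d[v,u]-T)).round(0).astype(int).tolist()) for i,v in enumerate(rows)])
E
```

```text
30.36864758576612 [-2.90700352  0.64140113 13.40375509]
225 [(-16, -79, 73), (-19, -80, 75), (-22, -80, 74), (11, -52, -3), (9, -52, -4), (9, -51, -8), (9, -50, -11), (9, -49, -15), (9, -48, -17), (9, -47, -21), (9, -46, -23), (9, -45, -26), (6, -46, -25), (6, -45, -26), (4, -45, -26), (2, -45, -27), (1, -45, -27)]
235 [(-16, -71, 74), (-19, -71, 75), (-22, -72, 75), (-24, -72, 74), (9, -47, -3), (9, -46, -7), (10, -44, -12), (8, -44, -13), (7, -44, -14), (5, -44, -14), (4, -44, -14), (2, -44, -14), (1, -44, -16), (-1, -44, -15), (-2, -44, -16), (-4, -44, -17), (-6, -44, -17)]
240 [(-16, -67, 74), (-19, -67, 75), (-22, -67, 74), (-25, -68, 74), (9, -44, -3), (7, -44, -3), (6, -44, -4), (4, -44, -4), (3, -44, -5), (1, -44, -5), (0, -44, -6), (-2, -44, -6), (-5, -44, -6), (-6, -44, -7), (-7, -44, -8), (-9, -44, -8), (-63, -71, 74)]
398 [(-17, 68, 75), (-19, 68, 75), (-22, 68, 75), (-25, 69, 75), (9, 45, -3), (8, 44, -4), (6, 44, -5), (5, 44, -6), (3, 44, -6), (2, 44, -7), (0, 44, -8), (-2, 44, -8), (-2, 44, -10), (-5, 45, -8), (-6, 44, -9), (-8, 44, -10), (-63, 72, 75)]
405 [(-16, 74, 75), (-19, 74, 73), (-22, 74, 74), (-24, 74, 74), (9, 48, -4), (10, 47, -8), (9, 47, -10), (9, 45, -14), (10, 44, -18), (7, 44, -18), (6, 44, -18), (5, 44, -20), (3, 44, -19), (2, 44, -19), (0, 45, -20), (-2, 45, -20), (-3, 45, -20)]
412 [(-16, 80, 75), (-19, 80, 74), (-22, 81, 76), (11, 52, -3), (10, 52, -5), (9, 51, -7), (9, 50, -11), (9, 49, -14), (9, 48, -18), (9, 47, -20), (9, 46, -23), (8, 46, -25), (7, 45, -26), (6, 45, -26), (4, 45, -27), (2, 46, -26), (1, 46, -27)]
```

View pics/w4.png

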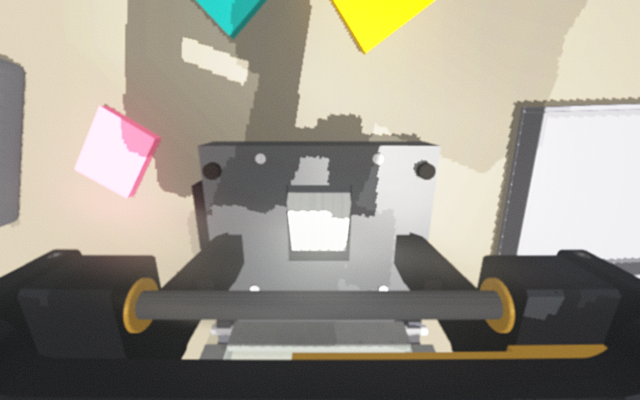

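View pics/side4c.png

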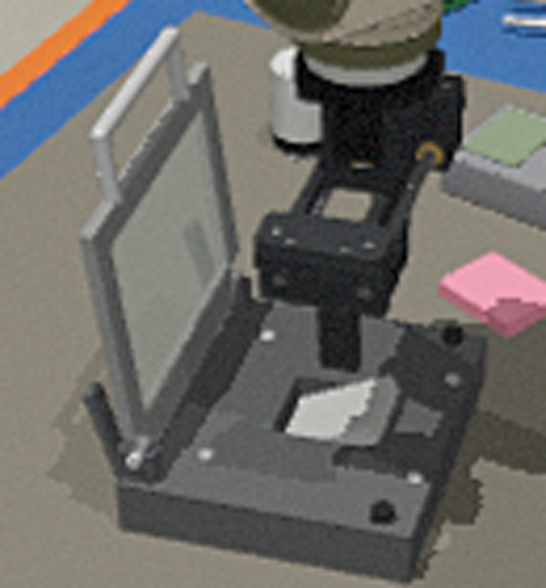

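```bash
python3 - <<'E'
from h import *
c=pickle.load(open("pics/w4.pkl","rb")); d=c["depth"]
R=Rdown(180+YAW); T=F(-14,0,110)
for u,vs in ((90,range(250,345,6)),(60,range(250,345,6)),(180,range(255,350,8)),(320,range(290,330,8)),(320,range(358,400,8))):
    vs=list(vs); o,dd=ray(c,[(u,v) for v in vs])
    print(u,[(v,)+tuple((R.T@(o+dd[i]*d[v,u]-T)).round(0).astype(int).tolist()) for i,v in enumerate(vs)])
vs=list(range(186,256,4)); o,dd=ray(c,[(320,v) for v in vs]); print([(v,)+tuple(toF(o+dd[i]*d[v,320]).round(1).tolist()) for i,v in enumerate(vs)])
E
```

```text
90 [(250, -60, -235, 110), (256, 33, -70, -70), (262, 34, -67, -74), (268, 34, -64, -78), (274, 34, -62, -80), (280, 33, -60, -83), (286, 34, -58, -86), (292, 34, -56, -88), (298, 32, -57, -88), (304, 31, -56, -89), (310, 29, -57, -89), (316, 26, -58, -88), (322, 25, -58, -88), (328, 23, -58, -89), (334, 21, -59, -88), (340, 20, -59, -89)]
60 [(250, 33, -83, -66), (256, 34, -78, -71), (262, 33, -77, -73), (268, 33, -74, -77), (274, 34, -70, -81), (280, 34, -67, -84), (286, 33, -66, -85), (292, 33, -64, -88), (298, 32, -64, -89), (304, 30, -64, -89), (310, 28, -65, -89), (316, 26, -66, -88), (322, 25, -66, -89), (328, 23, -67, -88), (334, 21, -67, -88), (340, 19, -67, -89)]
180 [(255, -65, -142, 109), (263, -74, -144, 110), (271, 10, -60, -41), (279, 10, -57, -47), (287, 10, -54, -53), (295, 26, -40, -78), (303, 25, -38, -81), (311, 23, -38, -82), (319, 3, -51, -61), (327, 0, -51, -63), (335, -3, -51, -63), (343, -6, -51, -64)]
320 [(290, -82, 1, 75), (298, 26, 0, -80), (306, 24, 0, -82), (314, 22, 0, -82), (322, -105, 1, 60)]
320 [(358, 18, 0, -93), (366, 22, 0, -99), (374, 23, 0, -101), (382, 23, 0, -103), (390, 22, 0, -104), (398, 23, 0, -106)]
[(186, -28.7, 1.2, 25.1), (190, -24.8, 1.2, 24.0), (194, -26.2, 1.1, 41.1), (198, -24.0, 1.1, 44.7), (202, -22.0, 1.1, 48.9), (206, -18.0, 1.1, 46.9), (210, -14.5, 1.1, 46.2), (214, -10.2, 1.1, 43.9), (218, -5.4, 1.1, 40.6), (222, -1.0, 1.1, 38.6), (226, 3.6, 1.1, 36.3), (230, 8.0, 1.2, 34.7), (234, 13.1, 1.2, 31.6), (238, 17.9, 1.2, 29.8), (242, 24.3, 1.2, 24.6), (246, 28.3, 1.2, 24.8), (250, 34.7, 1.3, 20.4), (254, 37.0, 1.2, 23.8)]
```

Depth confirms the fingertips sit at about TCP height (0±2 mm) and the gripper body about 66 mm behind it. The tipped plate matches the prediction, with its top edge at fx -22 and z 49. Now I descend and grip.

```bash
python3 - <<'E'
from station import *
from h import *
move_linear(F(-14,0,60),max_speed=120)
r=move_linear(F(-14,0,37.5),max_speed=40,stop_force=5); print(r,current_tcp_pos()[2],current_force())
if r: move_linear(current_tcp_pos()+np.array([0,0,1.]),max_speed=20)
gripper_to(0.4,35); w=current_gripper_width(); print("w mm",w*88,current_force(),current_t())
c=capture("wrist"); cv2.imwrite("pics/w5.png",c["image"][:,:,::-1])
s=capture("side"); cv2.imwrite("pics/side5c.png",cv2.resize(s["image"][130:270,250:380,::-1],None,fx=4.2,fy=4.2,interpolation=cv2.INTER_CUBIC))
E
```

```text
False 37.53310088899879 [-0.07588498 -0.0024675  -0.47061942]
w mm 49.46102285048193 [-0.78814118  0.11966888  0.23999235] 12.825
```

View pics/w5.png

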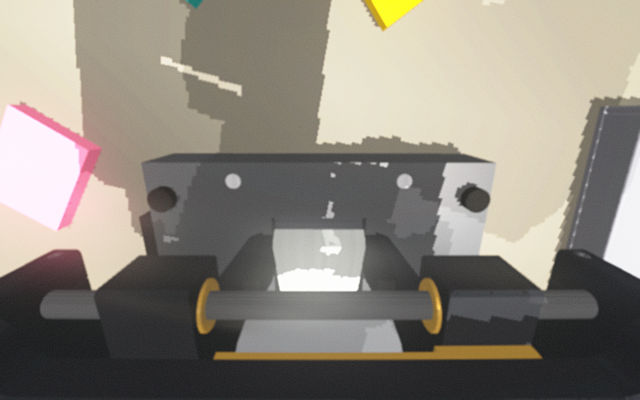

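View pics/side5c.png

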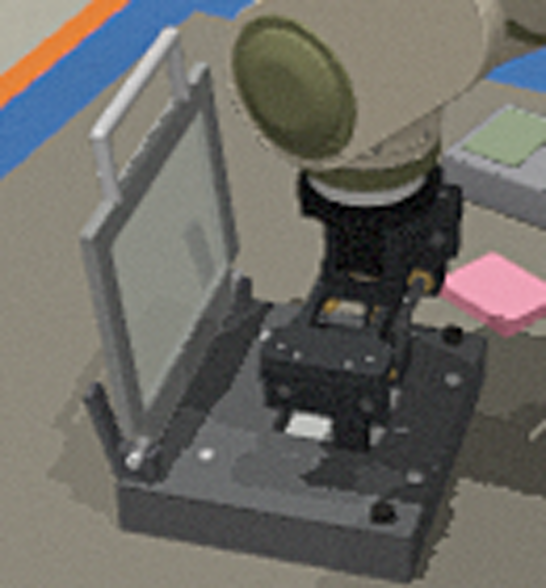

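The jaws stopped at 49.5 mm, so the plate is gripped; the side view shows the fingers straddling the raised end. Now I lift and check the tilt.

```bash
python3 - <<'E'
from station import *
from h import *
move_linear(F(-14,0,60),max_speed=50); print(current_gripper_width()*88,current_force())
move_linear(F(-14,0,150),max_speed=120)
c=capture("wrist"); cv2.imwrite("pics/w6.png",c["image"][:,:,::-1]); d=c["depth"]
R=current_orientation();T=current_tcp_pos()
for u in (295,320,345):
    vs=list(range(222,292,5)); o,dd=ray(c,[(u,v) for v in vs]); print([(v,)+tuple((FR.T@(o+dd[i]*d[v,u]-T)).round(1).tolist()) for i,v in enumerate(vs)])
print(current_gripper_width()*88,current_force(),current_torque(),current_t())
E
```

```text
49.15181899293424 [-0.02704255 -0.18078352 -1.25068001]
[(222, 39.7, -25.7, -139.2), (227, 45.7, -25.9, -139.5), (232, -12.1, -13.0, 3.5), (237, -10.5, -12.8, 6.6), (242, -8.9, -12.6, 9.3), (247, -6.6, -12.5, 10.7), (252, -3.2, -12.7, 9.9), (257, 1.3, -13.0, 7.3), (262, 5.8, -13.3, 5.0), (267, 10.1, -13.6, 3.1), (272, 14.7, -13.8, 1.1), (277, 20.2, -14.2, -2.1), (282, 25.7, -14.6, -5.2), (287, 32.1, -15.1, -9.0)]
[(222, 39.9, 1.8, -139.8), (227, 45.9, 1.8, -139.8), (232, -12.1, 0.9, 3.4), (237, -10.4, 0.9, 6.3), (242, -9.1, 0.9, 9.7), (247, -6.9, 0.9, 11.3), (252, -3.0, 0.9, 9.6), (257, 1.4, 0.9, 7.1), (262, 5.8, 0.9, 5.0), (267, 10.4, 1.0, 2.7), (272, 15.7, 1.0, -0.4), (277, 20.6, 1.0, -2.7), (282, 25.7, 1.0, -5.0), (287, 31.9, 1.1, -8.8)]
[(222, 28.8, 26.5, -112.2), (227, 34.3, 26.6, -112.5), (232, -12.5, 14.7, 4.4), (237, -10.5, 14.6, 6.4), (242, -8.8, 14.4, 9.1), (247, -7.3, 14.2, 12.1), (252, -2.9, 14.5, 9.4), (257, 1.5, 14.9, 7.0), (262, 5.5, 15.1, 5.5), (267, 10.1, 15.5, 3.2), (272, 15.5, 15.9, -0.2), (277, 20.1, 16.2, -2.0), (282, 25.8, 16.7, -5.3), (287, 31.5, 17.1, -8.2)]
49.64349203347503 [-0.49546172  0.50988402 -1.01826895] [ 0.09053751 -0.12793093  0.01846962] 14.475
```

View pics/w6.png

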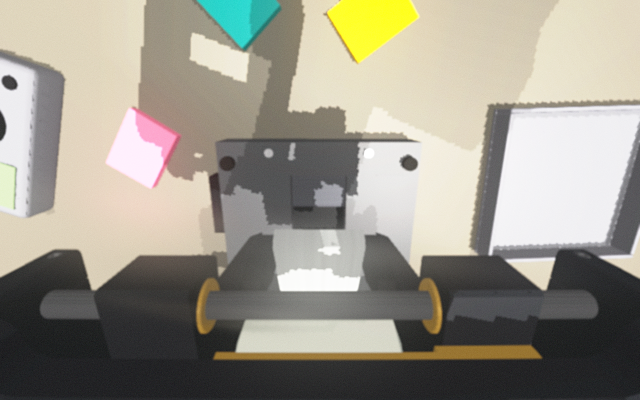

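The plate is held at a tilt of about 27.7°, as expected. Now I rotate it level, carry it over the tray, and lower it with a force stop.

```bash
cat >> h.py <<'E'
def Rtilt(h,t):
    h,t=np.radians(h),np.radians(t); ex=np.array([np.cos(h),np.sin(h),0]); ez=np.array([0,0,1.]); s,c=np.sin(t),np.cos(t)
    z=s*ex-c*ez; x=-c*ex-s*ez; return np.c_[x,np.cross(z,x),z],ex
E
python3 - <<'E'
from station import *
from h import *
R,ex=Rtilt(13,27.6); C=np.array([464.6,266,0])
P=lambda z:C-18.5*ex+[0,0,z]
print(solve_ik(P(120),R),solve_ik(P(8),R))
Rm,_=Rtilt(11,15)
movep([500,110,165],Rm); print(current_gripper_width()*88)
movep(P(110),R); print(current_gripper_width()*88,current_force())
move_linear(P(60),max_speed=100)
c=capture("wrist"); cv2.imwrite("pics/w7.png",c["image"][:,:,::-1]); pickle.dump(c,open("pics/w7.pkl","wb"))
s=capture("side"); cv2.imwrite("pics/side7.png",cv2.resize(s["image"][200:400,200:460,::-1],None,fx=3,fy=3,interpolation=cv2.INTER_CUBIC)); print(current_t())
d=c["depth"];T=current_tcp_pos()
vs=list(range(225,292,6)); o,dd=ray(c,[(320,v) for v in vs]); print([(v,)+tuple((o+dd[i]*d[v,320]-T).round(1).tolist()) for i,v in enumerate(vs)])
E
```

```text
[ 18.6925488   14.96755519 115.06728173  -6.86009589  22.62711755
 -78.61514872] [ 18.6925488   29.11029948 118.64514846 -28.99933423   5.43927501
 -56.06185648]
49.50038676187789
49.30163577957465 [ 0.27840861 -0.1456621  -1.52772863]
16.4083
[(225, 45.7, 11.6, -57.1), (231, -12.7, -2.3, -3.1), (237, -12.6, -2.3, 1.0), (243, -12.5, -2.3, 4.9), (249, -10.2, -1.7, 7.1), (255, -3.9, -0.2, 6.5), (261, 1.2, 0.9, 7.1), (267, 7.9, 2.5, 6.7), (273, 14.3, 4.0, 6.9), (279, 20.1, 5.3, 7.5), (285, 28.6, 7.3, 6.9), (291, -57.6, -13.0, 55.5)]
```

View pics/w7.png

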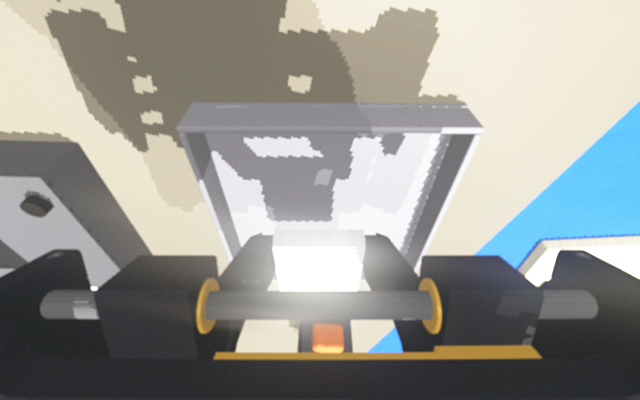

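View pics/side7.png

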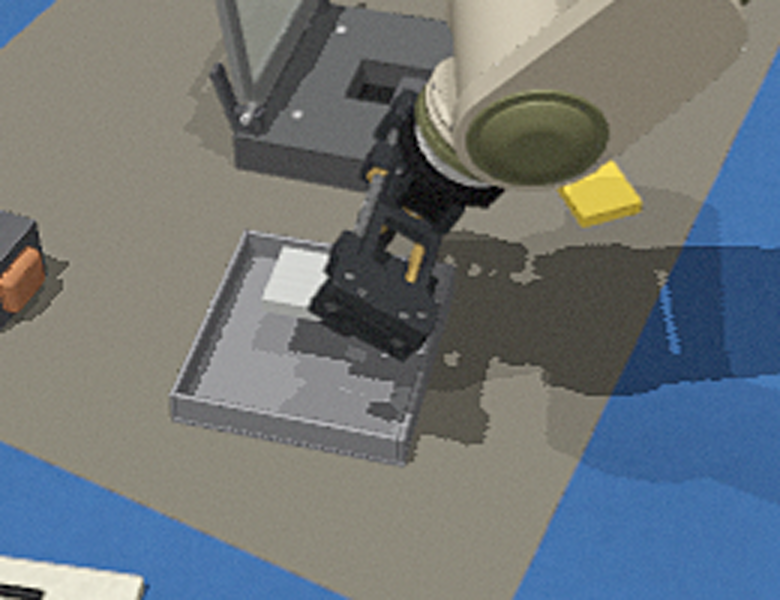

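The plate is level over the tray: its top is 6.5–7.5 mm above the TCP all along. Lowering it now.

```bash
python3 - <<'E'
from station import *
from h import *
R,ex=Rtilt(13,27.6); C=np.array([464.6,266,0])
P=lambda z:C-18.5*ex+[0,0,z]
move_linear(P(22),max_speed=60); print(current_force())
r=move_linear(P(7.5),max_speed=12,stop_force=2.5); print(r,current_tcp_pos()[2],current_force(),current_torque())
c=capture("wrist"); cv2.imwrite("pics/w8.png",c["image"][:,:,::-1]);print(current_t())
E
```

```text
[-0.40136752 -0.49210864 -1.4742792 ]
True 8.807451102588692 [-0.31988864 -1.55028076  4.06265264] [-0.01033296 -0.08373534 -0.03082742]
18.25
```

View pics/w8.png

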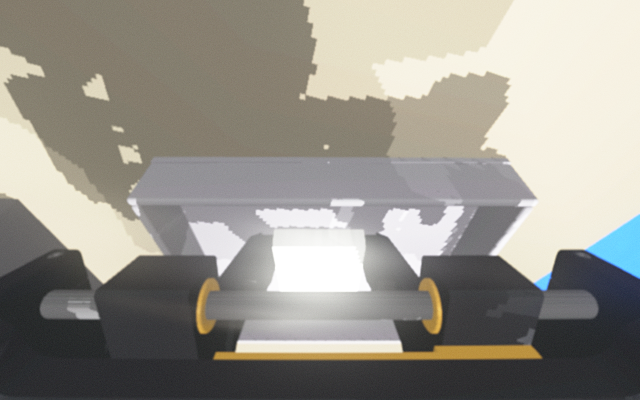

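Contact came at TCP z 8.8, where the plate bottom should meet the floor. Releasing and retracting.

```bash
python3 - <<'E'
from station import *
from h import *
gripper_to(1.0,20); print(current_force())
R,ex=Rtilt(13,27.6)
p=current_tcp_pos(); move_linear(p-R[:,2]*60,max_speed=100)
pause(0.3)
c=capture("wrist"); cv2.imwrite("pics/w9.png",c["image"][:,:,::-1]); pickle.dump(c,open("pics/w9.pkl","wb"))
movep([430,230,220],Rdown(180+YAW))
c=capture("wrist"); cv2.imwrite("pics/w9b.png",c["image"][:,:,::-1]); pickle.dump(c,open("pics/w9b.pkl","wb")); print(current_t(),current_force())
E
```

```text
[ 0.47903587 -0.6111259   3.42963664]
21.1 [-0.11092943  0.41175976 -0.46066255]
```

View pics/w9b.png

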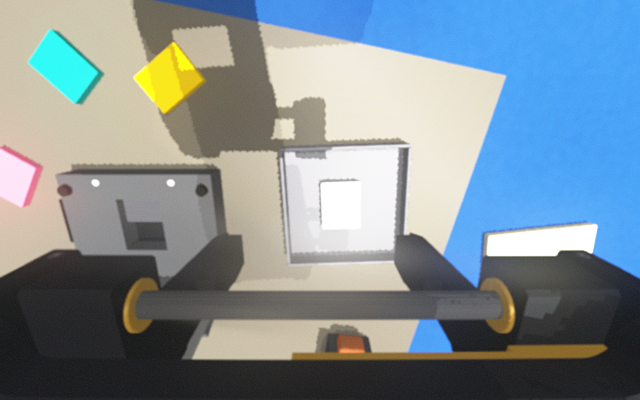

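View pics/w9.png

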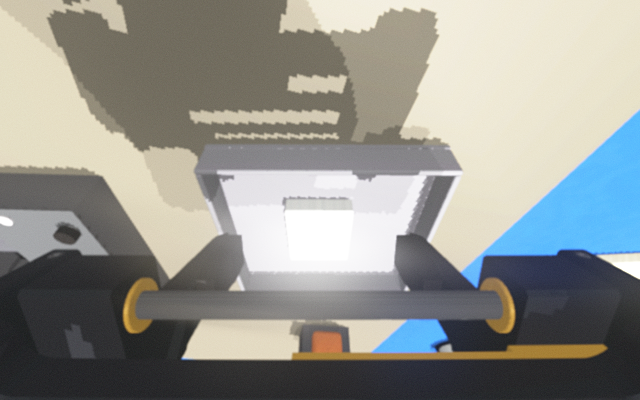

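The plate lies flat near the tray centre, at (340,205) in the image with the tray spanning (280..408, 145..263). Now the guard: I'll approach the bar from above with the jaws along fixture x.

```bash
python3 - <<'E'
from station import *
from h import *
c=pickle.load(open("pics/w9b.pkl","rb"))
print("plate centre",onz(c,[(340.5,205)],16)[0].round(1))
R=Rdown(90+YAW); th=1.677; b=bar(th)
print(solve_ik(F(b[0],0,290),R),solve_ik(F(b[0],0,231),R),solve_ik(F(-93,0,40),R))
movep([540,140,310],R); movep(F(b[0],0,285),R); print(current_t(),current_joints().round(1))
c=capture("wrist"); cv2.imwrite("pics/w10.png",c["image"][:,:,::-1]); pickle.dump(c,open("pics/w10.pkl","wb"))
s=capture("side"); cv2.imwrite("pics/side10.png",cv2.resize(s["image"][60:260,200:460,::-1],None,fx=3,fy=3,interpolation=cv2.INTER_CUBIC))
print(proj(c,[F(b[0],y,b[2]) for y in (55,0,-55)]).round(0).tolist())
E
```

```text
plate centre [464.9 266.1  16. ]
[-6.75230345e+00  3.25432624e+01  5.66374631e+01 -2.54444375e-14
  9.08192746e+01 -1.75523035e+01] [-6.75230345e+00  3.38206299e+01  6.31506763e+01 -2.54444375e-14
  8.30286938e+01 -1.75523035e+01] [-1.50992904e+01  2.38606058e+01  1.12530249e+02 -2.54444375e-14
  4.36091456e+01 -2.58992904e+01]
22.9667 [ -6.7  32.6  57.3   0.   90.1 -17.5]
[[319.0, 146.0], [319.0, 222.0], [319.0, 287.0]]
```

View pics/w10.png

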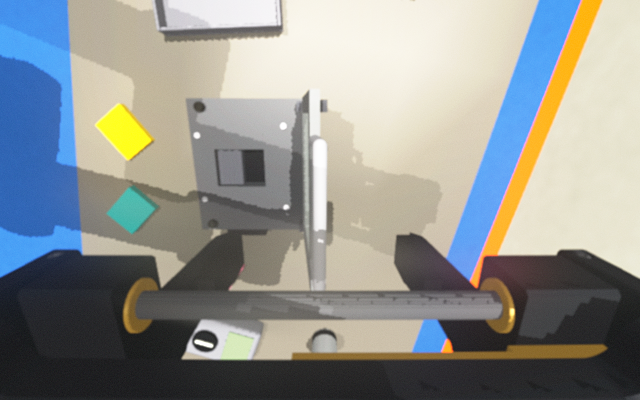

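View pics/side10.png

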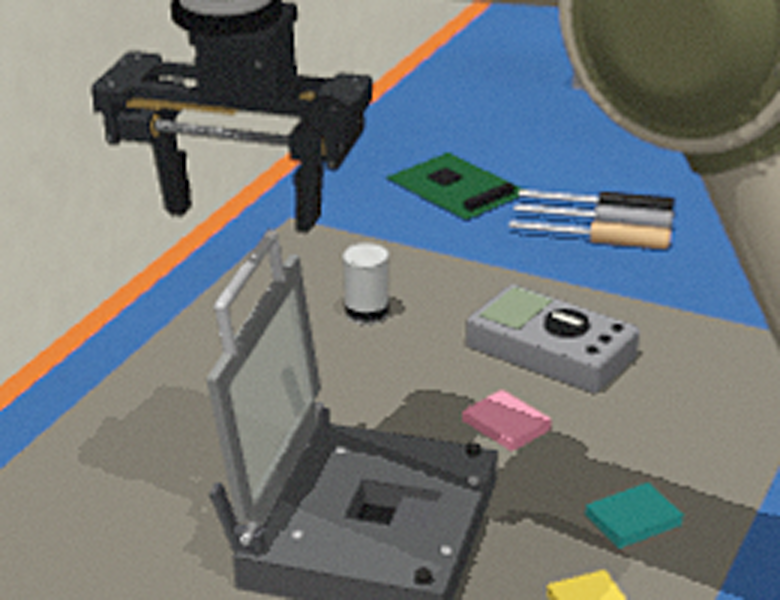

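The bar is centred between the open jaws in the wrist view, at column 319. Descending and gripping.

```bash
python3 - <<'E'
from station import *
from h import *
b=bar(1.677)
r=move_linear(F(b[0],0,b[2]-9),max_speed=60,stop_force=6); print(r,current_tcp_pos()[2],current_force())
gripper_to(0.05,15); print(current_gripper_width()*88,current_force(),current_t())
s=capture("side"); cv2.imwrite("pics/side11.png",cv2.resize(s["image"][60:260,200:460,::-1],None,fx=3,fy=3,interpolation=cv2.INTER_CUBIC))
c=capture("wrist"); cv2.imwrite("pics/w11.png",c["image"][:,:,::-1])
E
```

```text
False 232.4237770880487 [-1.04589688  0.92445813  0.06641066]
9.627264880010111 [ 0.02362136 -0.10259398 -0.03384271] 25.2667
```

View pics/side11.png

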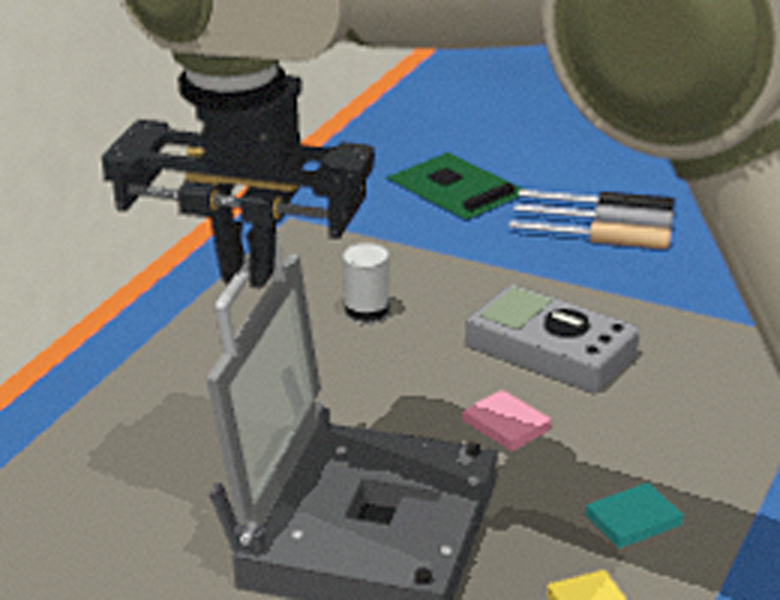

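The bar is gripped at 9.6 mm. Now I swing the guard down along the arc, watching forces.

```bash
python3 - <<'E'
from station import *
from h import *
for th in np.arange(1.677-0.16,0.70,-0.16):
    b=bar(th); move_linear(F(b[0],0,b[2]-9),max_speed=70)
    f=current_force(); print(round(th,3),f.round(1),round(current_gripper_width()*88,2),round(current_t(),1))
    if np.linalg.norm(f)>20: print("STOP"); break
s=capture("side"); cv2.imwrite("pics/side12.png",cv2.resize(s["image"][60:260,200:460,::-1],None,fx=3,fy=3,interpolation=cv2.INTER_CUBIC))
E
```

```text
1.517 [0.3 0.9 0.1] 9.19 25.9
1.357 [-1.4  1.2 -0.2] 9.36 26.5
1.197 [-0.9  2.1 -2.3] 9.44 27.1
1.037 [-0.3  4.  -3.8] 9.08 27.7
0.877 [ 1.2  3.5 -3.8] 9.06 28.3
0.717 [ 2.1  3.6 -5.8] 9.11 28.9
```

View pics/side12.png

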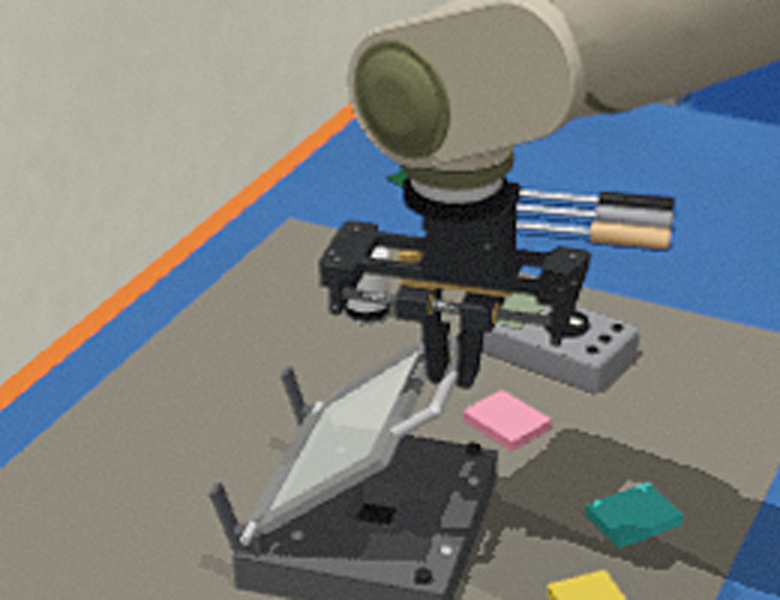

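The side view shows the bar still firmly between the fingertips and the guard half closed. Continuing down, slower towards the end.

```bash
python3 - <<'E'
from station import *
from h import *
gripper_to(0.05,22)
for th in (0.6,0.48,0.36,0.26,0.18,0.12,0.08):
    b=bar(th); move_linear(F(b[0],0,b[2]-9),max_speed=60 if th>0.2 else 35)
    f=current_force(); print(round(th,3),f.round(1),(FR.T@f).round(1),round(current_gripper_width()*88,2),round(current_t(),1))
    if np.linalg.norm(f)>20: print("STOP"); break
s=capture("side"); cv2.imwrite("pics/side13.png",cv2.resize(s["image"][130:270,250:430,::-1],None,fx=4.2,fy=4.2,interpolation=cv2.INTER_CUBIC))
E
```

```text
0.6 [ 3.   3.7 -4.5] [ 3.6  3.1 -4.5] 9.0 29.6
0.48 [ 3.1  2.9 -3.6] [ 3.6  2.3 -3.6] 8.97 30.2
0.36 [ 4.   3.1 -3.9] [ 4.6  2.3 -3.9] 9.07 30.7
0.26 [ 4.6  3.9 -4.2] [ 5.3  3.  -4.2] 8.94 31.2
0.18 [ 6.4  4.5 -3.5] [ 7.2  3.2 -3.5] 9.29 31.8
0.12 [ 5.9  4.8 -2.9] [ 6.7  3.6 -2.9] 8.86 32.2
0.08 [ 6.5  4.6 -2.4] [ 7.3  3.3 -2.4] 9.65 32.6
```

View pics/side13.png

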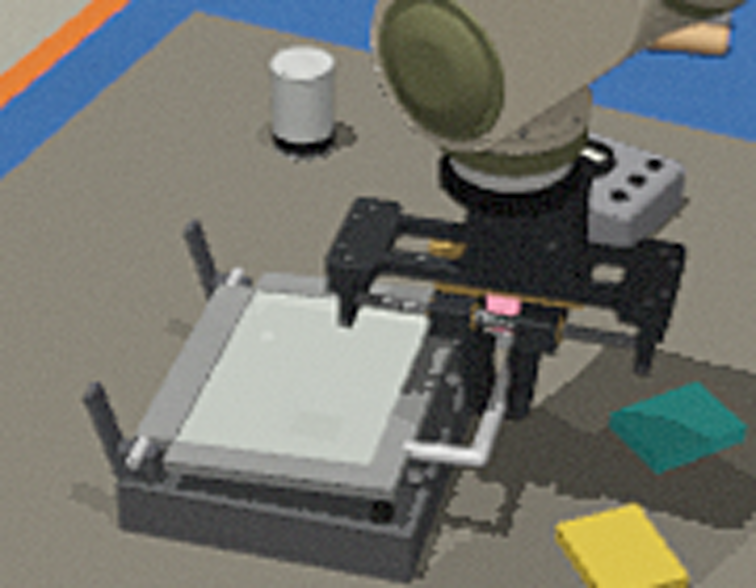

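The guard is nearly level with about 2.5 N of its weight on the tool, and no contact with the stops yet. I'll feel down in about 1 mm steps, shifting slightly along x to ease the 7 N side load.

```bash
python3 - <<'E'
from station import *
from h import *
def avg():
    return np.mean([current_force() for _ in range(1)],axis=0)
dx=0.8
th=0.08; 
while th>-0.075:
    th-=0.006; b=bar(th)
    r=move_linear(F(b[0]+dx,0,b[2]-9),max_speed=12,stop_force=6); pause(0.05)
    fs=[]
    for _ in range(4): fs.append(FR.T@current_force()); pause(0.02)
    f=np.mean(fs,0); print(round(th,3),r,f.round(1),toF(current_tcp_pos()).round(1),round(current_gripper_width()*88,2),round(current_t(),1))
    if f[2]>3: print("contact"); break
E
```

```text
0.074 False [ 2.2  1.4 -2.2] [-92.   -0.   58.6] 9.17 33.0
0.068 False [-0.3 -0.  -2.4] [-92.   -0.   57.7] 9.45 33.4
0.062 False [-1.8 -1.1 -2.3] [-92.1  -0.   56.5] 8.87 33.8
0.056 False [-3.5 -1.2 -2.2] [-92.1  -0.   55.4] 9.27 34.1
0.05 False [-4.1 -1.5 -1.9] [-92.2   0.   54.3] 9.32 34.5
0.044 False [-5.1 -1.9 -2.3] [-92.2   0.1  53.2] 9.13 34.9
0.038 False [-4.4 -1.1 -1.7] [-92.2   0.   52.1] 9.08 35.2
0.032 False [-5.1 -1.6 -2.4] [-92.2   0.   51. ] 9.03 35.6
0.026 False [-4.7 -1.1 -2.3] [-92.2   0.   49.9] 8.67 36.0
0.02 False [-5.  -1.3 -1.7] [-92.2   0.1  48.8] 8.9 36.3
0.014 False [-5.3 -1.4 -2.1] [-92.2   0.   47.7] 9.12 36.7
0.008 False [-4.9 -1.2 -2. ] [-92.2   0.   46.5] 9.11 37.0
0.002 False [-4.8 -1.1 -2.4] [-92.2   0.   45.4] 9.28 37.4
-0.004 False [-5.4 -1.  -1.7] [-92.2   0.   44.3] 9.12 37.8
-0.01 False [-4.8 -0.5 -2.6] [-92.2   0.   43.2] 9.07 38.1
-0.016 False [-4.2 -0.4 -1.9] [-92.2   0.   42. ] 8.79 38.5
-0.022 False [-4.3 -1.  -2.2] [-92.1   0.   40.9] 9.06 38.9
-0.028 False [-4.5 -0.4 -2.1] [-92.1   0.   39.8] 8.93 39.2
-0.034 False [-5.9  0.3  2. ] [-92.1  -0.   38.9] 9.04 39.6
-0.04 False [-9.7  1.2 14.2] [-92.   -0.   38.4] 9.05 40.0
contact
```

There is a clear rise from -2 N to +14 N at about -0.034 rad, so the guard is resting on its stops. I'll open the jaws only partway, since the finger gap limits them, and withdraw straight up.

```bash
python3 - <<'E'
from station import *
from h import *
gripper_to(0.22,10); print(current_gripper_width()*88,(FR.T@current_force()).round(1))
p=current_tcp_pos(); r=move_linear(p+np.array([0,0,40.]),max_speed=40,stop_force=6); print(r,(FR.T@current_force()).round(1))
if not r:
    move_linear(p+np.array([0,0,200.]),max_speed=150)
    movep([400,-130,330],Rdown(180+YAW))
    pause(0.3)
for n in ("side","top","wrist"):
    c=capture(n); cv2.imwrite(f"pics/{n}14.png",c["image"][:,:,::-1]); pickle.dump(c,open(f"pics/{n}14.pkl","wb"))
print(current_t(),current_force())
s=cv2.imread("pics/side14.png"); cv2.imwrite("pics/side14c.png",cv2.resize(s[120:360,180:440],None,fx=3,fy=2.5,interpolation=cv2.INTER_CUBIC))
E
```

```text
19.259922586698963 [-0.4  0.1  1. ]
False [-0.1  0.3  0.3]
44.825 [-0.28108641 -0.33281736  0.12035382]
```

View pics/side14c.png

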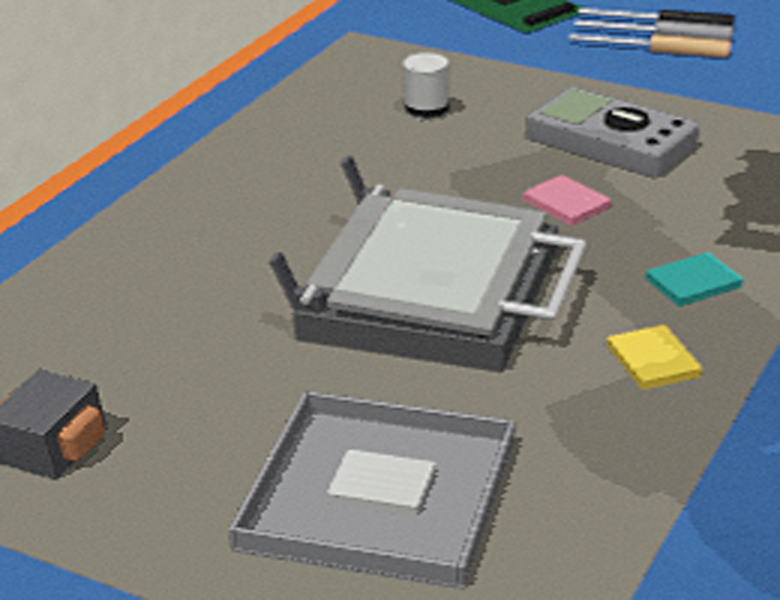

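View pics/top14.png

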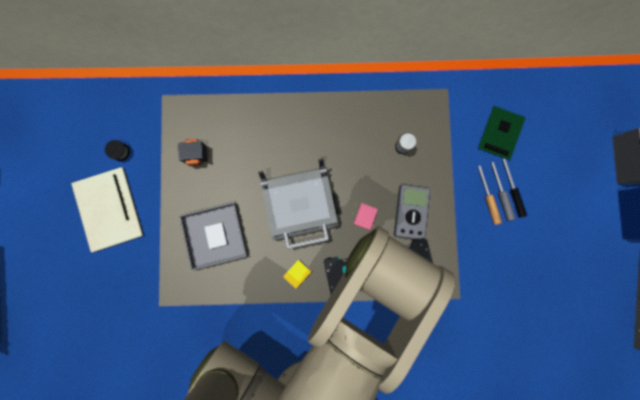

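The guard is shut and level, the plate is flat in the middle of the tray, and the meter, transformer and capacitor are at the same pixels as at the start. The arm is clear, so I'm handing in.

```bash
python3 -c "
from station import *
print(current_t(), current_qvel().round(2)); job_done()"
```

```text
44.825 [-0.03 -0.06 -0.01 -0.01 -0.03 -0.01]
the job is handed in; nothing more can be done
```

The plate is lying flat in the tray, the guard is shut on its stop screws, and I handed the job in at 44.8 s of the 72 s allowed. `job_done` gives no verdict, so the results below are from my own checks.

- **Plate:** I pressed its hinge end down until it tipped about 27°, gripped the raised sides and lifted it. I then levelled it, set it down with a force stop and released it. The last measurement put its centre about 0.3 mm from where I measured the tray's centre, well inside the 60 mm limit.
- **Guard:** I brought it down by the bar and felt it rest on the stop at about -0.034 rad, where the vertical force went from -2 N to +14 N. After I let go, the side and top pictures showed it shut.
- **Other things:** The meter, transformer and capacitor appear at the same pixels as at the start, and the force on the tool was about zero with the arm clear.

**Disagreement with the spec:** the fingertips turned out to be about level with the TCP, not 25 mm ahead of it. Wrist-camera depth and the contact with the plate both showed this, so the first press stopped short of the plate. I used the measured position from then on.

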